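# Put the table bells away in their case

## Robot

A 6-joint arm with a two-finger parallel gripper is mounted at the origin on the work surface. World frame = base frame: x ahead of the robot, y to its left, z up, the work surface at z = 0. Lengths are in m, angles in degrees, forces in N, time in s.
With the tool pointing down it reaches from about 0.4 to 0.825 m from the base axis. Payload 7 kg.
Tool frame: the origin (TCP) lies on the mounting face of the last link; the fingertips stand 173 mm ahead of it and the grasp point (between the pads) lies 155 mm ahead of it; z points along the fingers, x is the direction in which the jaws open and shut, and the axes are right-handed (so a half turn about z gives the same grasp; the last joint's range is limited). The gripper opens to 85 mm and grips with 20 to 120 N. Pads are 22 mm wide; open, the fingers measure 114 mm over their backs; the gripper's body (76 mm by 85 mm) begins 54 mm behind the grasp point. The pads swing forward as they close: fully open they stand 13 mm farther back than shut.
Start: joints at [81.595, 20.546, 0.682, 0, -70.136, -16.507], TCP at [0.284, 0.612, 0.405] pointing down, gripper open.
Joint ranges: [-176.03, 176.03], [-82.01, 121.73], [-58.28, 71.71], [-173.87, 95.51], [-174.79, -0.11], [-173.66, 173.66]. Speed limits (degrees/s): [136.94, 136.94, 172.46, 180, 180, 180].

## Interface

Orientations are given as a 3x3 rotation matrix whose columns are the frame's x, y, z axes.
In Python, from cell import env gives the robot as it stands.
- The arm moves only by the tool step_arm, never from a script. Its argument "rows" is a list of rows, each a list of 7 numbers: the opening in per cent of the stroke, from 0 (shut) to 100 (fully open), then the shift along the world's x, y, z scaled (see below), then the turn, a rotation vector about the world's x, y, z scaled (see below). A call has 1 to 10 rows; each row shifts and turns the commanded pose from where the row before left it; what a row does not reach is not made up. The controller multiplies each number of a shift by 0.06 m and each number of a turn by 2 rad. A row lasts 1/8 s, in which the tool goes at most 62.5 mm and 10.7 degrees, less where a joint would pass 70% of its speed; a pose out of reach is approached as far as the arm can. A call with a number of a shift or a turn outside -1 to 1 is refused whole. A call with a gripper value outside its range is refused whole. The fingers move at their own pace and stop on an object; "squeeze" is the grip in N (left out, the last holds). Time passes only in rows, so rows that do not move let the fingers close. It gives the time, the measured TCP pose, the force and the opening at its end, in the units of the state.
- env.read_state(): the state, without advancing time (a new reading comes with each control period).
- env.read_camera(name): name is "scene" or "top"; returns a dict with "image" (400x640x3 uint8, red, green, blue), "fovy" (degrees; the focal length in pixels is half the picture's height over the tangent of half this angle, whatever the lens; pixels are square), "cx", "cy" (the principal point, pixels), "view" (4x4, takes a point from world to camera coordinates). Camera axes: x right, y down, z forward; pixel columns grow to the right and rows downward; lengths in m; the calibration is good to about 2 mm. A picture is of the moment at which its call begins. There is no depth.
- env.finish_job(): hands the job in, once; it reports no verdict.
The state is a dict: "t": time; "joint_pos": joint angles; "joint_vel": joint speeds; "effort": joint torques, N m; "ee_pos": TCP position; "orientation": TCP orientation; "wrist_force": force on the tool from outside, world axes, zero at the start; "moment": the same for the moment, N m; "width": finger opening in m.
Only numpy, scipy, OpenCV 4.12 (cv2) and the standard library are available. Lean on these libraries where they do the work, as an engineer would, in place of code of your own. Each camera call takes 0.05 s, during which the arm holds its last target.

## Task

The wine bar is closing: take all the table bells out of the low oak bin and stand them upright on the floor of the open dark case, leaving the pewter wine collar and the cork bung in the bin. When every bell is in, shut the case's lid fully and then swing the steel clamp at its front over and down flat onto the lid. Leave the champagne stopper and the glass decanter stopper at the back where they are.

Things in the scene. Friction and masses are not known exactly. Their poses are not given: they have to be found in the camera images.
- bell1: one of up to five identical table bells (3 to 5 are present, the others are absent): brass skirt 58 mm across at the foot and 41 mm high, tapering, topped by an upright dark wooden handle, 25 mm in diameter between 49 and 80 mm above the foot; 86 mm tall overall, about 160 g, low centre of mass. Origin: centre of the foot's underside, z up along the handle. It starts standing in the bin
- bell2: one of up to five identical table bells (3 to 5 are present, the others are absent): brass skirt 58 mm across at the foot and 41 mm high, tapering, topped by an upright dark wooden handle, 25 mm in diameter between 49 and 80 mm above the foot; 86 mm tall overall, about 160 g, low centre of mass. Origin: centre of the foot's underside, z up along the handle. It starts standing in the bin
- bell3: one of up to five identical table bells (3 to 5 are present, the others are absent): brass skirt 58 mm across at the foot and 41 mm high, tapering, topped by an upright dark wooden handle, 25 mm in diameter between 49 and 80 mm above the foot; 86 mm tall overall, about 160 g, low centre of mass. Origin: centre of the foot's underside, z up along the handle. It starts standing in the bin
- bell4: one of up to five identical table bells (3 to 5 are present, the others are absent): brass skirt 58 mm across at the foot and 41 mm high, tapering, topped by an upright dark wooden handle, 25 mm in diameter between 49 and 80 mm above the foot; 86 mm tall overall, about 160 g, low centre of mass. Origin: centre of the foot's underside, z up along the handle. It starts standing in the bin
- bell5: one of up to five identical table bells (3 to 5 are present, the others are absent): brass skirt 58 mm across at the foot and 41 mm high, tapering, topped by an upright dark wooden handle, 25 mm in diameter between 49 and 80 mm above the foot; 86 mm tall overall, about 160 g, low centre of mass. Origin: centre of the foot's underside, z up along the handle. It starts standing in the bin
- collar: pewter wine collar, a ring 64 mm across, 48 mm bore, 22 mm high, lying flat in the bin; it stays in the bin. Origin: centre of its underside
- bung: tapered cork bung, 46 mm across below, 54 mm above, 44 mm high, standing in the bin; it stays in the bin. Origin: centre of its underside
- bin_in (a point): centre of the inner floor of the bin, a shallow open oak box fixed to the counter, left or right of the robot: inside 175 mm (own x) by 315 mm (own y), floor 8 mm above the counter, walls 8 mm thick, rim 51 mm above the counter. Axes: the bin's own, z up
- case_in (a point): centre of the inner floor of the case, a deep dark wooden box fixed to the counter on the other side: inside 160 mm (own x) by 230 mm (own y), floor 8 mm above the counter, walls 8 mm thick, rim 103 mm above the counter, so a standing bell is 9 mm below the rim. Room for two rows (own x) of three (own y), 72 mm apart. Axes: the case's own, x from its clamp (front) to its lid hinge (back), z up
- lid (a joint): angle of the case's lid in rad: 0 fully shut, about 1.57 upright; starts leaning back open at 1.62 to 1.75 (stop at 1.8). The stiff hinge keeps it where it is left; 1 to 4 N near its free edge moves it
- lid_hinge (a point): middle of the lid's hinge line, on the case's back rim (88 mm behind the case centre, 103 mm above the counter), parallel to the case's own y. The lid is a plain board 176 mm from hinge to free edge, 246 mm wide, 8 mm thick, without a handle; open, its outer face looks backwards and it can be pushed over from behind, then pressed down
- clamp (a joint): angle of the clamp arm in rad: 0 down flat on the shut lid, 1.57 upright; starts open, leaning out to the front at 1.75 to 2.0 (stop at 2.1). It stays where it is left; 1 to 2 N near its tip moves it
- clamp_pivot (a point): pivot of the clamp, on the middle of the case's front (96 mm in front of the case centre, 116 mm above the counter), axis along the case's own y. The arm is a flat steel bar 72 mm long from the pivot, 24 mm wide, 8 mm thick, with a round end
- champagne_stopper: bystander: champagne stopper with brass wings, 50 mm across, 52 mm tall, behind the bin and the case. (A heavy lever corkscrew, 250 mm tall, is fixed to the counter farther back still, about 0.86 m straight ahead of the robot.) Origin: centre of its underside
- decanter_stopper: bystander: glass decanter stopper standing on its head, 48 mm across, 85 mm tall. Origin: centre of its underside
Things that resemble listed ones, but are neither listed nor needed, are in the scene too. What is shaped like the bell5 but turquoise is not meant.

How it is judged (in metres and radians):
On the way, in this order (a step that is already met when the one before it is completed fails the run):
1. every bell stands upright inside the case (x of bell1 in the frame of case_in between -0.08 and 0.08 m and y of bell1 in the frame of case_in between -0.115 and 0.115 m and z of bell1 in the frame of case_in between -0.02 and 0.012 m and angle between each of bell1, bell2, bell3, bell4, bell5's own z axis and vertical below 0.2 rad and x of bell2 in the frame of case_in between -0.08 and 0.08 m and y of bell2 in the frame of case_in between -0.115 and 0.115 m and z of bell2 in the frame of case_in between -0.02 and 0.012 m and x of bell3 in the frame of case_in between -0.08 and 0.08 m and y of bell3 in the frame of case_in between -0.115 and 0.115 m and z of bell3 in the frame of case_in between -0.02 and 0.012 m and x of bell4 in the frame of case_in between -0.08 and 0.08 m and y of bell4 in the frame of case_in between -0.115 and 0.115 m and z of bell4 in the frame of case_in between -0.02 and 0.012 m and x of bell5 in the frame of case_in between -0.08 and 0.08 m and y of bell5 in the frame of case_in between -0.115 and 0.115 m and z of bell5 in the frame of case_in between -0.02 and 0.012 m), for 0.2 s.
2. the lid is shut (value of joint lid below 0.06 rad), for 0.2 s.
3. the clamp is down (value of joint clamp below 0.12 rad), for 0.2 s.
At the end, for the whole second after the job is handed in: every bell present stands in the case (foot within 12 mm of the case floor, tilt under 0.2 rad) and is at rest, the lid is within 0.06 rad of shut, the clamp within 0.12 rad of flat, and the collar and the bung are still in the bin (all of step 1 and value of joint lid below 0.06 rad and value of joint clamp below 0.12 rad and x of collar in the frame of bin_in between -0.088 and 0.088 m and y of collar in the frame of bin_in between -0.158 and 0.158 m and z of collar in the frame of bin_in between -0.02 and 0.05 m and x of bung in the frame of bin_in between -0.088 and 0.088 m and y of bung in the frame of bin_in between -0.158 and 0.158 m and z of bung in the frame of bin_in between -0.02 and 0.05 m and linear speed of each of bell1, bell2, bell3, bell4, bell5 below 0.02 m/s); the robot touches nothing.
It fails at once if the champagne stopper is pushed more than 40 mm or tipped over (distance of champagne_stopper from where it was at the start of the episode above 0.04 m or angle between champagne_stopper's own z axis and vertical above 0.5 rad).
It fails at once if the decanter stopper is pushed more than 40 mm or tipped over (distance of decanter_stopper from where it was at the start of the episode above 0.04 m or angle between decanter_stopper's own z axis and vertical above 0.5 rad).
Of bell1, bell2, bell3, bell4, bell5 only 3 to 5 are there at a start; the rules pass over those that are not, and their reading is None.
At some moment in a run one of bell1, bell2, bell3, bell4, bell5 may be knocked a few centimetres aside while the robot is not near it.
It also fails if it takes over 210 s, if anything falls off the work surface, if the arm or the gripper's body presses on something with over 40 N, if the wrist force passes 120 N, or if a joint passes its speed limit or range.

## Working session

There is one attempt and no reset: what is moved stays moved. The work goes in short steps, Python scripts to look and compute and a tool call to move; the robot and the scene stay as the last step left them, time stands still between calls to the robot, and variables do not carry over. Pictures are saved under pics/ and viewed, and the job is handed in when it is done.

Besides the shell and the picture viewer there is one more tool, called by a JSON object that holds its "op" and its "data", one argument or row to a line. step_arm: Moves the arm, as the interface text tells. Shifts and turns lie within -1 to 1; 1 stands for 0.06 m of shift or 2 rad of turn. Its arguments: {"type":"object","properties":{"rows":{"type":"array","items":{"type":"array","items":{"type":"number"}}},"squeeze":{"type":"number"}},"required":["rows"]}

```bash
ls; mkdir -p pics; python3 - <<'E'
from cell import env
import cv2,numpy as np
s=env.read_state();print(s)
for n in("scene","top"):
    c=env.read_camera(n);cv2.imwrite(f"pics/{n}0.png",c["image"][:,:,::-1]);print(n,c["fovy"],c["cx"],c["cy"],np.round(c["view"],4).tolist())
E
```

```text
pics
{'t': 0.0, 'joint_pos': array([ 8.15964850e+01,  2.05937969e+01,  6.33415248e-01, -2.26923643e-02,
       -7.01347511e+01, -1.65071072e+01]), 'joint_vel': array([ 2.96026653e-02, -4.60549930e-02, -5.54027130e-03,  5.99056710e-02,
        2.47851308e-05,  9.85632732e-02]), 'effort': array([ 1.85718156e-03, -5.83325136e+01,  2.93407363e+01,  6.93637177e+00,
       -6.02083717e-03,  4.76617572e-07]), 'ee_pos': array([0.28422205, 0.61203408, 0.40372595]), 'orientation': array([[-4.21325786e-01, -9.06909151e-01, -6.11139925e-04],
       [-9.06907768e-01,  4.21326214e-01, -1.58809053e-03],
       [ 1.69774311e-03, -1.14855946e-04, -9.99998552e-01]]), 'wrist_force': array([-0.3014127 , -0.44146142, -0.09690583]), 'moment': array([ 0.03527233, -0.01553286, -0.00043205]), 'width': 0.08578313843196403}
scene 53.2184116865352 323.47010050964593 199.265035196859 [[-0.9187, 0.395, -0.0038, 0.5026], [0.2976, 0.6856, -0.6644, -0.0963], [-0.2598, -0.6115, -0.7474, 1.1003], [0.0, 0.0, 0.0, 1.0]]
top 44.42899633168375 327.68569251863914 193.90268571183344 [[-0.0014, -1.0, 0.0007, -0.0082], [-0.9777, 0.0012, -0.2098, 0.5534], [0.2098, -0.001, -0.9777, 1.0428], [0.0, 0.0, 0.0, 1.0]]
```

View pics/scene0.png

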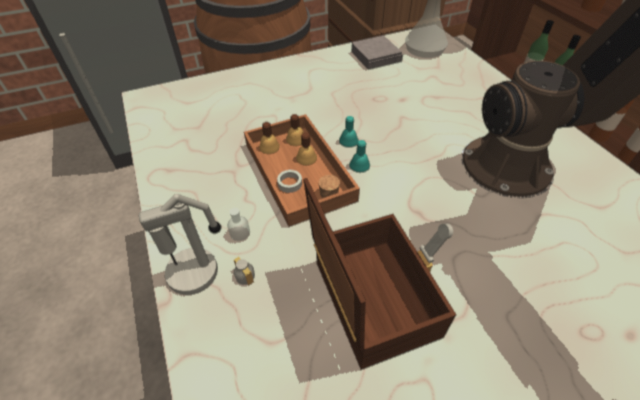

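View pics/top0.png

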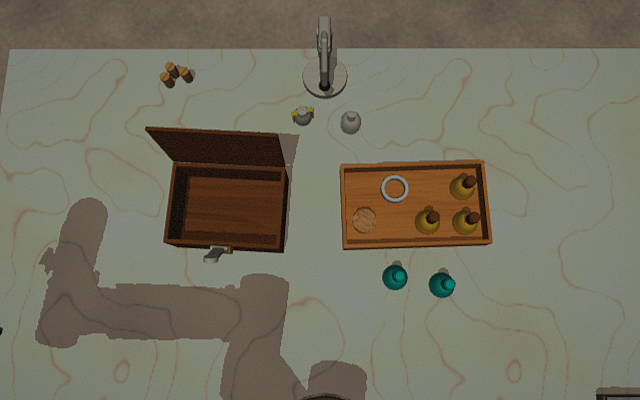

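Three brass bells are in the right-hand bin, at top-view pixels about (465,185), (428,220) and (467,220). The ring is at (395,188) and the cork at (364,220). The open case is on the left, about (230,205). I'll zoom in to measure.

```bash
cat > h.py <<'E'
import numpy as np,cv2
from cell import env
def cam(n):
    c=env.read_camera(n); f=200/np.tan(np.radians(c["fovy"]/2)); c["f"]=f; return c
def ray(c,u,v):
    V=np.array(c["view"]);R=V[:3,:3];t=V[:3,3]
    d=R.T@np.array([(u-c["cx"])/c["f"],(v-c["cy"])/c["f"],1]); return -R.T@t,d
def onz(c,u,v,z):
    o,d=ray(c,u,v); return o+d*(z-o[2])/d[2]
def proj(c,p):
    V=np.array(c["view"]);q=V[:3,:3]@np.array(p)+V[:3,3]; return q[:2]/q[2]*c["f"]+[c["cx"],c["cy"]]
def tri(c1,p1,c2,p2):
    o1,d1=ray(c1,*p1);o2,d2=ray(c2,*p2);d1/=np.linalg.norm(d1);d2/=np.linalg.norm(d2)
    A=np.c_[d1,-d2];s=np.linalg.lstsq(A,o2-o1,rcond=None)[0]
    a,b=o1+s[0]*d1,o2+s[1]*d2; return (a+b)/2,np.linalg.norm(a-b)
def save(c,name,box=None,k=1):
    im=c["image"][:,:,::-1]
    if box: x0,y0,x1,y1=box; im=im[y0:y1,x0:x1]
    cv2.imwrite("pics/"+name,cv2.resize(im,None,fx=k,fy=k,interpolation=cv2.INTER_CUBIC))
E
python3 - <<'E'
from h import *
c=cam("top");save(c,"bin1.png",(335,150,500,300),4.5);save(c,"case1.png",(140,120,300,270),4.5)
c=cam("scene");save(c,"scbin1.png",(235,105,385,225),5);save(c,"sccase1.png",(295,170,465,365),3)
E
```

```text
(no output)
```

View pics/bin1.png

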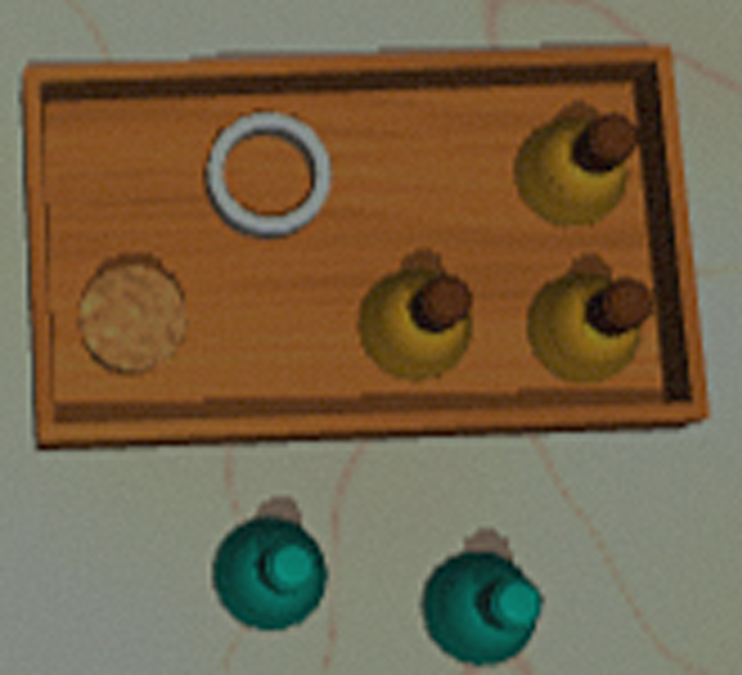

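View pics/case1.png

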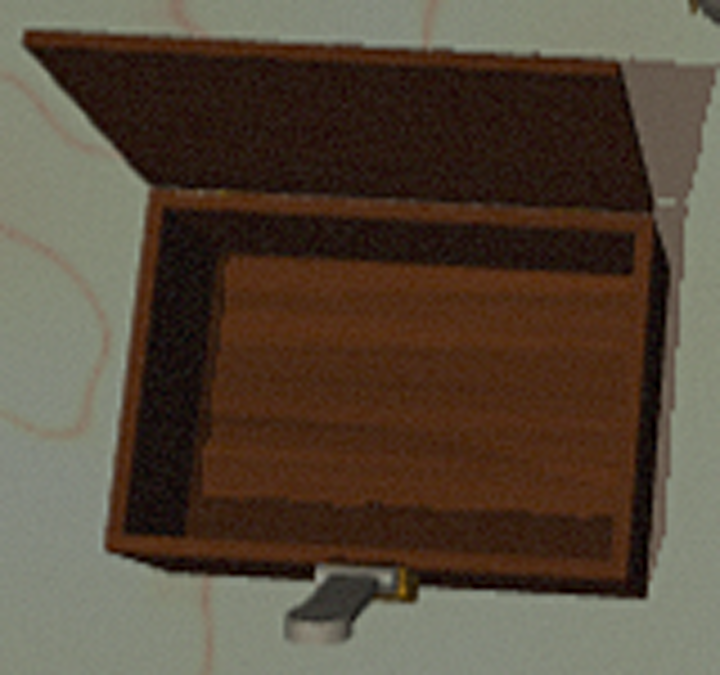

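View pics/scbin1.png

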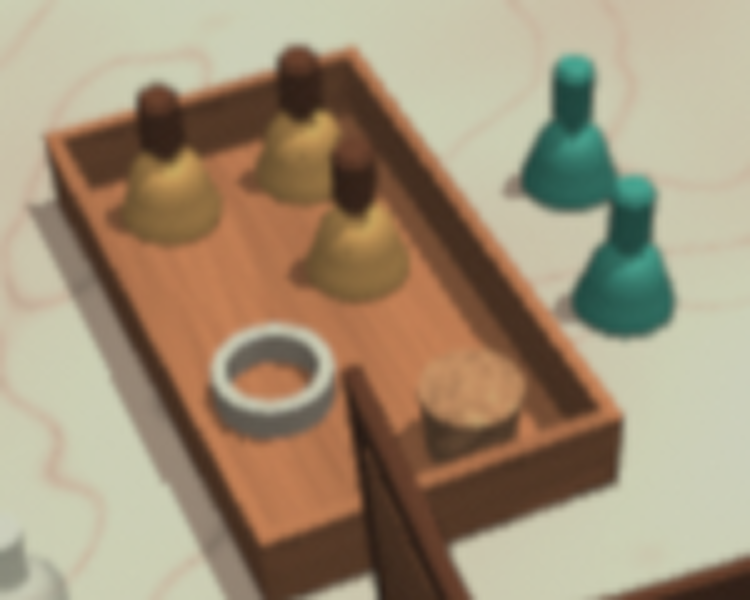

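View pics/sccase1.png

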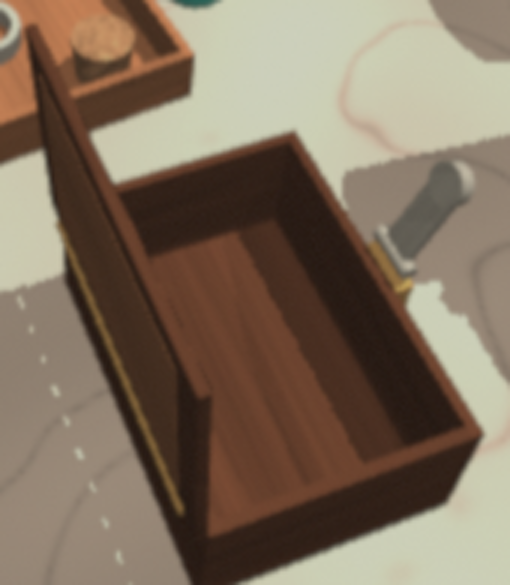

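```bash
python3 - <<'E'
from h import *
t=cam("top");s=cam("scene")
o=lambda p:(p[0]/4.5+335-.5+.1,p[1]/4.5+150-.4)
oc=lambda p:(p[0]/4.5+140-.4,p[1]/4.5+120-.4)
os=lambda p:(p[0]/5+235-.4,p[1]/5+105-.4)
os2=lambda p:(p[0]/3+295-.4,p[1]/3+170-.4)
np.set_printoptions(precision=4,suppress=True)
for nm,a,b,sk in (("A",(614,135),(158,90),(572,172)),("B",(452,298),(356,140),(416,325)),("C",(630,297),(298,52),(584,325))):
    print(nm,tri(t,o(a),s,os(b)),onz(t,*o(a),.094),"foot",onz(t,*o(sk),.012))
P=[onz(t,*o(p),.051) for p in((25,67),(668,47),(706,418),(38,447))]
print("bin",np.array(P),np.mean(P,0),[np.linalg.norm(P[i]-P[(i+1)%4]) for i in range(4)])
P=[onz(t,*oc(p),.103) for p in((150,190),(654,212),(632,580),(108,548))]
print("case",np.array(P),np.mean(P,0),[np.linalg.norm(P[i]-P[(i+1)%4]) for i in range(4)])
print("inner", [onz(t,*oc(p),.103) for p in((165,212),(636,235),(612,560),(125,535))])
print("scene rim", [onz(s,*os2(p),.103) for p in((293,133),(482,433),(205,585))])
print("collar",onz(t,*o((268,175)),.030),"bung",onz(t,*o((132,318)),.052))
print("lid edge",tri(t,oc((25,38)),s,os2((200,395))),tri(t,oc((620,68)),s,os2((35,30))))
print("clamp tip",tri(t,oc((318,632)),s,os2((458,178))))
print("champ",onz(t,302,117,.03),"dec",onz(t,350,122,.04))
E
```

```text
A (array([ 0.5771, -0.3229,  0.0924]), np.float64(0.0015159104549587665)) [ 0.5774 -0.3229  0.094 ] foot [ 0.5776 -0.3244  0.012 ]
B (array([ 0.4959, -0.2393,  0.094 ]), np.float64(0.003023356029160955)) [ 0.4972 -0.2402  0.094 ] foot [ 0.4969 -0.2393  0.012 ]
C (array([ 0.4965, -0.3251,  0.0924]), np.float64(0.003136808852873929)) [ 0.4976 -0.3255  0.094 ] foot [ 0.4968 -0.3259  0.012 ]
bin [[ 0.624  -0.0377  0.051 ]
 [ 0.6342 -0.3664  0.051 ]
 [ 0.4443 -0.3722  0.051 ]
 [ 0.4305 -0.0428  0.051 ]] [ 0.5333 -0.2048  0.051 ] [np.float64(0.3288771122585827), np.float64(0.1899919924979225), np.float64(0.3297545716887688), np.float64(0.19361206273096943)]
case [[0.616  0.3294 0.103 ]
 [0.6047 0.0843 0.103 ]
 [0.4264 0.0916 0.103 ]
 [0.4417 0.3378 0.103 ]] [0.5222 0.2108 0.103 ] [np.float64(0.24536757451940733), np.float64(0.1784229364637268), np.float64(0.24669909352457686), np.float64(0.1745069876403369)]
inner [array([0.605 , 0.3214, 0.103 ]), array([0.5932, 0.0928, 0.103 ]), array([0.4358, 0.1012, 0.103 ]), array([0.4479, 0.3303, 0.103 ])]
scene rim [array([0.4298, 0.0994, 0.103 ]), array([0.4422, 0.3415, 0.103 ]), array([0.6302, 0.3549, 0.103 ])]
collar [ 0.5722 -0.1629  0.03  ] bung [ 0.4944 -0.09    0.052 ]
lid edge (array([0.6326, 0.3291, 0.274 ]), np.float64(0.0005763524353404971)) (array([0.6176, 0.0856, 0.2717]), np.float64(0.005114010234992326))
clamp tip (array([0.3959, 0.2202, 0.1782]), np.float64(0.0019155665561229277))
champ [0.7476 0.0521 0.03  ] dec [ 0.7311 -0.0619  0.04  ]
```

{"op": "step_arm", "data": {
  "rows": [
    [60,0.25,-0.8,0,0,0,-0.085],
    [60,0.25,-0.8,0,0,0,-0.085],
    [60,0.25,-0.8,0,0,0,-0.085],
    [60,0.25,-0.8,0,0,0,-0.085],
    [60,0.25,-0.8,0,0,0,-0.085],
    [60,0.25,-0.8,0,0,0,-0.085],
    [60,0.25,-0.8,0,0,0,-0.085],
    [60,0.25,-0.8,0,0,0,0],
    [60,0.25,-0.8,0,0,0,0],
    [60,0.25,-0.8,0,0,0,0]
  ],
  "squeeze": 30
}}

```text
t: 1.55
ee_pos: [0.4344, 0.1306, 0.4051]
orientation: [[-0.999, 0.054, 0.001], [0.054, 0.999, 0.001], [-0.001, 0.001, -1.0]]
wrist_force: [0.1, 0.4, 0.4]
width: 0.0513
```

{"op": "step_arm", "data": {
  "rows": [
    [60,0.265,-0.84,0,0,0,0],
    [60,0.265,-0.84,0,0,0,0],
    [60,0.265,-0.84,0,0,0,0],
    [60,0.265,-0.84,0,0,0,0],
    [60,0.265,-0.84,0,0,0,0],
    [60,0.265,-0.84,0,0,0,0],
    [60,0.265,-0.84,0,0,0,0],
    [60,0.265,-0.84,0,0,0,0],
    [60,0.265,-0.84,0,0,0,0],
    [60,0,0,0,0,0,0]
  ]
}}

```text
t: 2.8
ee_pos: [0.5778, -0.3246, 0.4032]
orientation: [[-0.998, 0.058, -0.002], [0.058, 0.998, 0.0], [0.002, -0.0, -1.0]]
wrist_force: [0.5, 1.1, -0.1]
width: 0.0513
```

```bash
python3 - <<'E'
from h import *
c=cam("top");save(c,"t2.png",(300,100,620,320),2.4)
c=cam("scene");save(c,"s2.png",(200,60,460,260),3)
print(env.read_state()["ee_pos"])
E
```

```text
[ 0.57722983 -0.3219519   0.40388822]
```

View pics/s2.png

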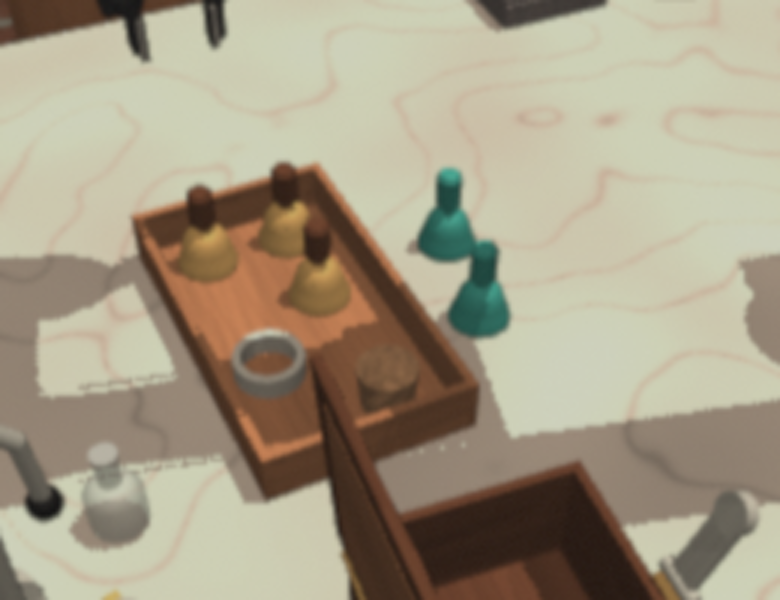

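View pics/t2.png

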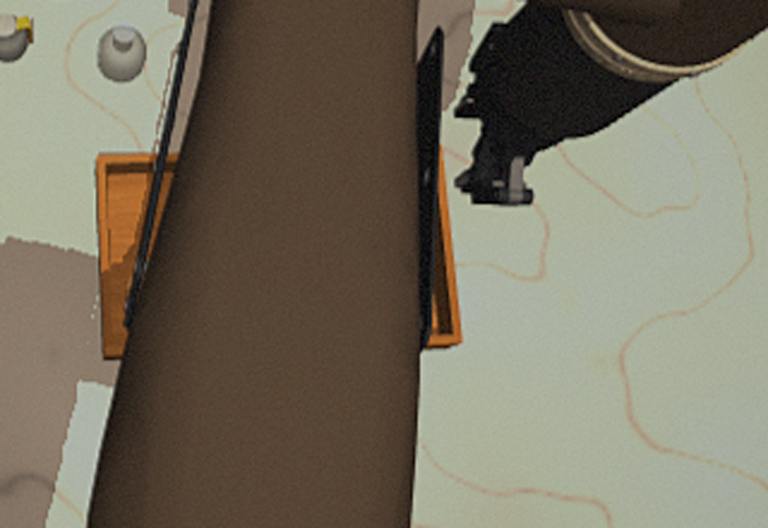

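The scene view shows all three bells unmoved, with A at about (205,230). The arm hides the bin in the top view. Descending on A.

{"op": "step_arm", "data": {
  "rows": [
    [60,0,0,-0.8,0,0,0],
    [60,0,0,-0.8,0,0,0],
    [60,0,0,-0.8,0,0,0],
    [60,0,0,-0.27,0,0,0],
    [60,0,0,-0.27,0,0,0],
    [60,0,0,0,0,0,0],
    [60,0,0,0,0,0,0]
  ]
}}

```text
t: 3.78
ee_pos: [0.5781, -0.3215, 0.2299]
orientation: [[-0.999, 0.054, 0.002], [0.054, 0.999, -0.001], [-0.002, -0.001, -1.0]]
wrist_force: [0.4, -0.1, 0.3]
width: 0.0514
```

```bash
python3 - <<'E'
from h import *
c=cam("scene");save(c,"s3.png",(200,60,400,220),4)
print(env.read_state()["ee_pos"])
E
```

```text
[ 0.57800469 -0.32159084  0.22991105]
```

View pics/s3.png

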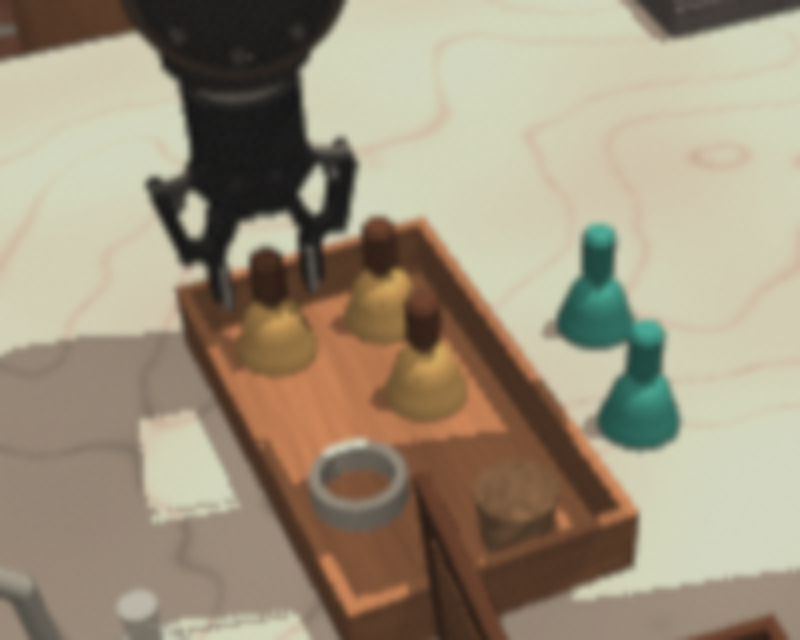

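{"op": "step_arm", "data": {
  "rows": [
    [0,0,0,0,0,0,0],
    [0,0,0,0,0,0,0],
    [0,0,0,0,0,0,0],
    [0,0,0,0,0,0,0],
    [0,0,0,0,0,0,0],
    [0,0,0,0,0,0,0]
  ],
  "squeeze": 35
}}

```text
t: 4.58
ee_pos: [0.5776, -0.3216, 0.2292]
orientation: [[-0.999, 0.054, 0.001], [0.054, 0.999, -0.0], [-0.001, -0.0, -1.0]]
wrist_force: [-1.7, 0.9, 5.9]
width: 0.0244
```

{"op": "step_arm", "data": {
  "rows": [
    [0,0,0,0.15,0,0,0],
    [0,0,0,0.6,0,0,0],
    [0,0,0,0.8,0,0,0],
    [0,0,0,0.8,0,0,0],
    [0,0,0,0,0,0,0]
  ]
}}

```text
t: 5.2
ee_pos: [0.5783, -0.3218, 0.3745]
orientation: [[-0.999, 0.054, 0.008], [0.054, 0.999, -0.003], [-0.008, -0.002, -1.0]]
wrist_force: [-0.1, 0.7, -1.5]
width: 0.0242
```

```bash
python3 - <<'E'
from h import *
c=cam("scene");save(c,"s4.png",(200,60,460,260),3)
print(env.read_state()["ee_pos"])
E
```

```text
[ 0.57757401 -0.32147829  0.37160072]
```

View pics/s4.png

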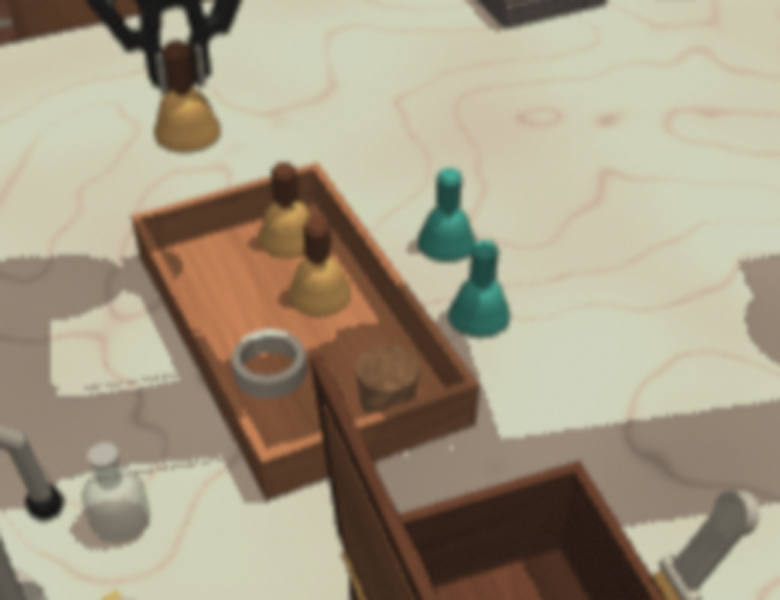

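{"op": "step_arm", "data": {
  "rows": [
    [0,-0.087,0.5,0.2,0,0,0],
    [0,-0.087,0.84,0,0,0,0],
    [0,-0.087,0.84,0,0,0,0],
    [0,-0.087,0.84,0,0,0,0],
    [0,-0.087,0.84,0,0,0,0],
    [0,-0.087,0.84,0,0,0,0],
    [0,-0.087,0.84,0,0,0,0],
    [0,-0.087,0.84,0,0,0,0],
    [0,-0.087,0.84,0,0,0,0],
    [0,-0.087,0.84,0,0,0,0]
  ]
}}

```text
t: 6.5
ee_pos: [0.5244, 0.1636, 0.38]
orientation: [[-0.999, 0.054, -0.002], [0.054, 0.999, -0.001], [0.002, -0.001, -1.0]]
wrist_force: [1.2, 0.3, -2.1]
width: 0.024
```

{"op": "step_arm", "data": {
  "rows": [
    [0,0,0.84,0,0,0,0],
    [0,0,0.84,0,0,0,0],
    [0,0,0.34,0,0,0,0],
    [0,0,0,0,0,0,0],
    [0,0,0,0,0,0,0]
  ]
}}

```text
t: 7.12
ee_pos: [0.5251, 0.2825, 0.3805]
orientation: [[-0.999, 0.054, -0.001], [0.054, 0.999, -0.001], [0.001, -0.001, -1.0]]
wrist_force: [-0.4, -0.9, -2.4]
width: 0.0239
```

```bash
python3 - <<'E'
from h import *
c=cam("scene");save(c,"s5.png")
print(env.read_state()["ee_pos"])
E
```

```text
[0.52515808 0.28230316 0.38087012]
```

View pics/s5.png

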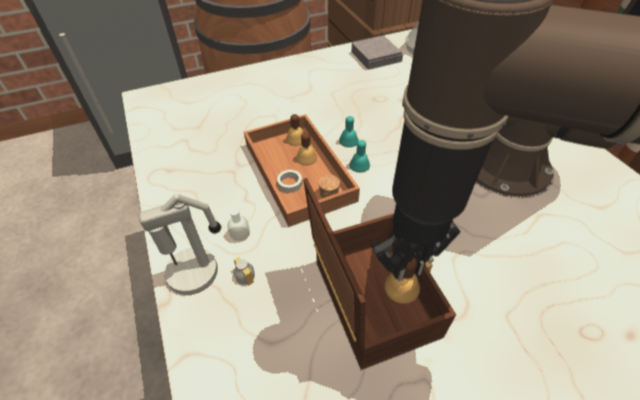

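The bell hangs over the case at about (402,285), clear of the lid and the clamp. Lowering it.

{"op": "step_arm", "data": {
  "rows": [
    [0,0,0,-0.7,0,0,0],
    [0,0,0,-0.7,0,0,0],
    [0,0,0,-0.5,0,0,0],
    [0,0,0,-0.3,0,0,0],
    [0,0,0,-0.15,0,0,0],
    [0,0,0,-0.1,0,0,0],
    [0,0,0,0,0,0,0],
    [0,0,0,0,0,0,0]
  ]
}}

```text
t: 8.18
ee_pos: [0.5255, 0.2835, 0.2351]
orientation: [[-0.999, 0.054, 0.001], [0.054, 0.999, 0.001], [-0.001, 0.001, -1.0]]
wrist_force: [-0.1, 0.4, -1.3]
width: 0.0237
```

{"op": "step_arm", "data": {
  "rows": [
    [0,0,0,-0.05,0,0,0],
    [0,0,0,-0.03,0,0,0],
    [0,0,0,0,0,0,0],
    [0,0,0,0,0,0,0]
  ]
}}

```text
t: 8.68
ee_pos: [0.5252, 0.2834, 0.2295]
orientation: [[-0.999, 0.054, -0.0], [0.054, 0.999, -0.0], [0.0, -0.0, -1.0]]
wrist_force: [0.5, 0.9, -1.6]
width: 0.0241
```

{"op": "step_arm", "data": {
  "rows": [
    [0,0,0,-0.02,0,0,0],
    [0,0,0,-0.01,0,0,0],
    [0,0,0,0,0,0,0]
  ]
}}

```text
t: 9.05
ee_pos: [0.5252, 0.2834, 0.2292]
orientation: [[-0.999, 0.053, 0.001], [0.053, 0.999, 0.0], [-0.001, 0.0, -1.0]]
wrist_force: [-5.0, -1.8, 11.1]
width: 0.0245
```

Contact with the case floor. Releasing and rising.

{"op": "step_arm", "data": {
  "rows": [
    [55,0,0,0,0,0,0],
    [55,0,0,0,0,0,0],
    [55,0,0,0,0,0,0],
    [55,0,0,0.2,0,0,0],
    [55,0,0,0.7,0,0,0],
    [55,0,0,0.8,0,0,0],
    [55,0,0,0.8,0,0,0],
    [55,-0.08,-0.8,0,0,0,0],
    [55,-0.08,-0.8,0,0,0,0],
    [55,-0.08,-0.8,0,0,0,0]
  ]
}}

```text
t: 10.3
ee_pos: [0.5104, 0.138, 0.3788]
orientation: [[-0.999, 0.053, 0.001], [0.053, 0.999, 0.001], [-0.001, 0.001, -1.0]]
wrist_force: [1.1, 0.3, 0.8]
width: 0.0469
```

```bash
python3 - <<'E'
from h import *
c=cam("scene");save(c,"s6.png",(235,90,465,365),2.1)
c=cam("top");save(c,"t6.png",(130,110,510,310),2)
print(env.read_state()["ee_pos"])
E
```

```text
[0.50978979 0.135903   0.37888981]
```

View pics/s6.png

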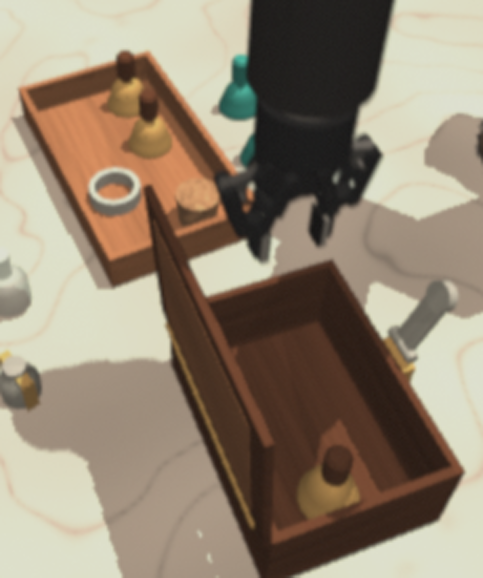

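View pics/t6.png

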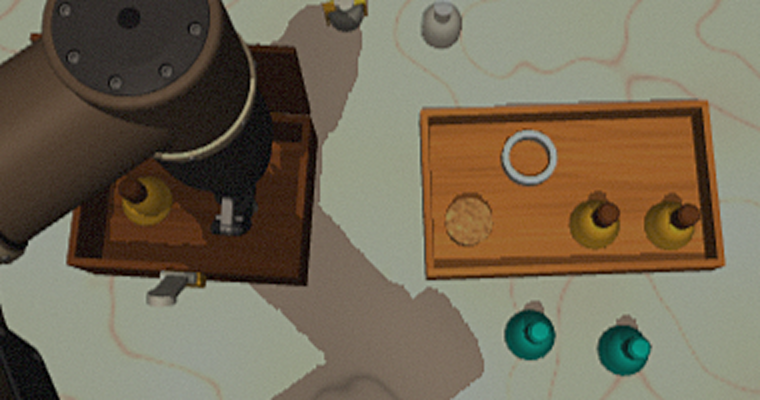

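Bell A stands upright in the case, at top-view crop (145,200). The other two are unmoved in the bin at (595,220) and (670,220). Next is C, the right one.

{"op": "step_arm", "data": {
  "rows": [
    [60,-0.024,-0.855,0,0,0,0],
    [60,-0.024,-0.855,0,0,0,0],
    [60,-0.024,-0.855,0,0,0,0],
    [60,-0.024,-0.855,0,0,0,0],
    [60,-0.024,-0.855,0,0,0,0],
    [60,-0.024,-0.855,0,0,0,0],
    [60,-0.024,-0.855,0,0,0,0],
    [60,-0.024,-0.855,0,0,0,0],
    [60,-0.024,-0.855,0,0,0,0],
    [60,0,0,0,0,0,0]
  ]
}}

```text
t: 11.65
ee_pos: [0.4977, -0.3251, 0.3777]
orientation: [[-0.998, 0.058, -0.0], [0.058, 0.998, -0.0], [0.0, -0.0, -1.0]]
wrist_force: [0.2, 0.7, -1.8]
width: 0.051
```

```bash
python3 - <<'E'
from h import *
c=cam("scene");save(c,"s7.png",(200,60,400,220),4)
print(env.read_state()["ee_pos"])
E
```

```text
[ 0.49773965 -0.32372358  0.37773695]
```

View pics/s7.png

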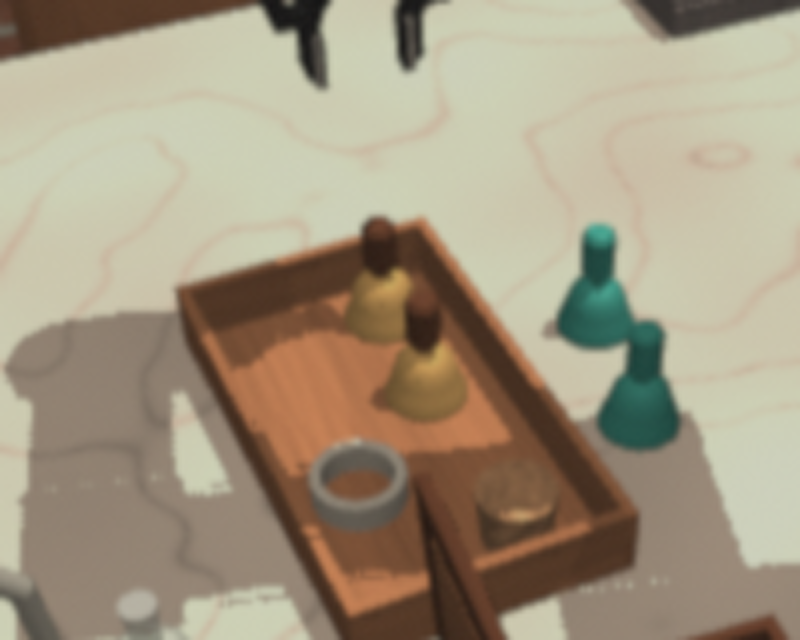

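Both bells are unmoved, with C at (380,290) below the open jaws. Descend and grip.

{"op": "step_arm", "data": {
  "rows": [
    [60,0,-0.025,-0.8,0,0,0],
    [60,0,0,-0.8,0,0,0],
    [60,0,0,-0.5,0,0,0],
    [60,0,0,-0.27,0,0,0],
    [60,0,0,-0.1,0,0,0],
    [60,0,0,0,0,0,0]
  ]
}}

```text
t: 12.45
ee_pos: [0.4984, -0.3236, 0.2302]
orientation: [[-0.999, 0.053, 0.001], [0.053, 0.999, -0.0], [-0.001, -0.0, -1.0]]
wrist_force: [-0.7, -0.5, 0.7]
width: 0.0511
```

{"op": "step_arm", "data": {
  "rows": [
    [0,0,0,0,0,0,0],
    [0,0,0,0,0,0,0],
    [0,0,0,0,0,0,0],
    [0,0,0,0,0,0,0],
    [0,0,0,0,0,0,0]
  ]
}}

```text
t: 13.08
ee_pos: [0.498, -0.324, 0.2303]
orientation: [[-0.999, 0.054, 0.001], [0.054, 0.999, -0.0], [-0.001, -0.0, -1.0]]
wrist_force: [-2.2, 1.0, 5.8]
width: 0.0242
```

{"op": "step_arm", "data": {
  "rows": [
    [0,0,0,0.15,0,0,0],
    [0,0,0,0.6,0,0,0],
    [0,0,0,0.8,0,0,0],
    [0,0,0,0.95,0,0,0],
    [0,0,0,0,0,0,0]
  ]
}}

```text
t: 13.7
ee_pos: [0.4988, -0.3244, 0.3852]
orientation: [[-0.999, 0.053, 0.009], [0.053, 0.999, -0.004], [-0.009, -0.003, -1.0]]
wrist_force: [0.1, -0.0, -3.0]
width: 0.0243
```

```bash
python3 - <<'E'
from h import *
c=cam("scene");save(c,"s8.png",(200,60,400,220),4)
print(env.read_state()["ee_pos"])
E
```

```text
[ 0.49807615 -0.32391907  0.38219633]
```

View pics/s8.png

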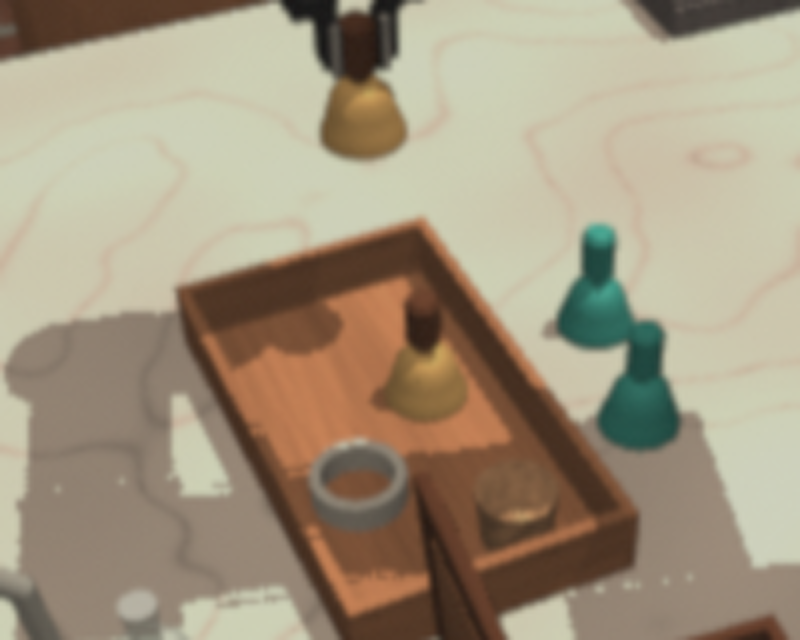

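{"op": "step_arm", "data": {
  "rows": [
    [0,0.04,0.5,0,0,0,0],
    [0,0.04,0.84,0,0,0,0],
    [0,0.04,0.84,0,0,0,0],
    [0,0.04,0.84,0,0,0,0],
    [0,0.04,0.84,0,0,0,0],
    [0,0.04,0.84,0,0,0,0],
    [0,0.04,0.84,0,0,0,0],
    [0,0.04,0.84,0,0,0,0],
    [0,0.04,0.84,0,0,0,0],
    [0,0.04,0.84,0,0,0,0]
  ]
}}

```text
t: 15.0
ee_pos: [0.5213, 0.1613, 0.3783]
orientation: [[-0.999, 0.054, -0.002], [0.054, 0.999, -0.001], [0.002, -0.001, -1.0]]
wrist_force: [1.2, -0.4, -1.2]
width: 0.0241
```

{"op": "step_arm", "data": {
  "rows": [
    [0,0,0.6,0,0,0,0],
    [0,0,0.25,0,0,0,0],
    [0,0,0,0,0,0,0],
    [0,0,0,0,0,0,0]
  ]
}}

```text
t: 15.5
ee_pos: [0.5217, 0.2099, 0.379]
orientation: [[-0.999, 0.055, -0.001], [0.055, 0.999, -0.001], [0.001, -0.001, -1.0]]
wrist_force: [-0.2, 0.3, -1.6]
width: 0.0242
```

```bash
python3 - <<'E'
from h import *
c=cam("scene");save(c,"s9.png",(235,90,465,365),2.1)
print(env.read_state()["ee_pos"])
E
```

```text
[0.52177826 0.20971636 0.37922333]
```

View pics/s9.png

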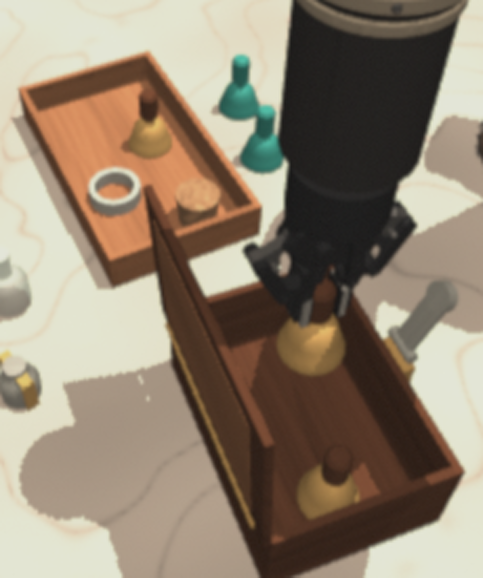

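{"op": "step_arm", "data": {
  "rows": [
    [0,0,0,-0.7,0,0,0],
    [0,0,0,-0.7,0,0,0],
    [0,0,0,-0.5,0,0,0],
    [0,0,0,-0.3,0,0,0],
    [0,0,0,-0.15,0,0,0],
    [0,0,0,-0.04,0,0,0],
    [0,0,0,-0.02,0,0,0],
    [0,0,0,0,0,0,0],
    [0,0,0,0,0,0,0]
  ]
}}

```text
t: 16.68
ee_pos: [0.522, 0.2109, 0.2355]
orientation: [[-0.999, 0.054, 0.001], [0.054, 0.999, 0.001], [-0.001, 0.001, -1.0]]
wrist_force: [-0.6, 0.2, -1.5]
width: 0.0239
```

{"op": "step_arm", "data": {
  "rows": [
    [0,0,0,-0.03,0,0,0],
    [0,0,0,0,0,0,0],
    [0,0,0,0,0,0,0]
  ]
}}

```text
t: 17.05
ee_pos: [0.5219, 0.2108, 0.2331]
orientation: [[-0.999, 0.054, -0.0], [0.054, 0.999, -0.0], [0.0, -0.0, -1.0]]
wrist_force: [-0.3, 0.3, -2.7]
width: 0.0241
```

{"op": "step_arm", "data": {
  "rows": [
    [0,0,0,-0.03,0,0,0],
    [0,0,0,-0.015,0,0,0],
    [0,0,0,0,0,0,0],
    [0,0,0,0,0,0,0]
  ]
}}

```text
t: 17.55
ee_pos: [0.5218, 0.2107, 0.2304]
orientation: [[-0.999, 0.054, -0.0], [0.054, 0.999, -0.0], [0.0, -0.0, -1.0]]
wrist_force: [-0.7, -1.3, 0.3]
width: 0.024
```

Just touching the floor. Releasing.

{"op": "step_arm", "data": {
  "rows": [
    [55,0,0,0,0,0,0],
    [55,0,0,0,0,0,0],
    [55,0,0,0,0,0,0],
    [55,0,0,0.2,0,0,0],
    [55,0,0,0.7,0,0,0],
    [55,0,0,0.8,0,0,0],
    [55,0,0,0.8,0,0,0],
    [55,-0.08,-0.8,0,0,0,0],
    [55,-0.08,-0.8,0,0,0,0],
    [55,-0.08,-0.8,0,0,0,0]
  ]
}}

```text
t: 18.8
ee_pos: [0.507, 0.0654, 0.3816]
orientation: [[-0.999, 0.053, 0.001], [0.053, 0.999, 0.001], [-0.001, 0.001, -1.0]]
wrist_force: [0.6, -0.5, 0.2]
width: 0.0467
```

```bash
python3 - <<'E'
from h import *
c=cam("scene");save(c,"s10.png",(235,90,465,365),2.1)
c=cam("top");save(c,"t10.png",(130,110,510,310),2)
print(env.read_state()["ee_pos"])
E
```

```text
[0.50637054 0.06345535 0.38157386]
```

View pics/s10.png

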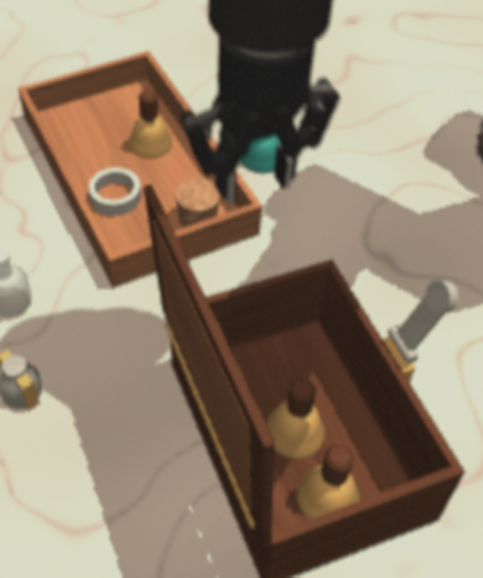

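View pics/t10.png

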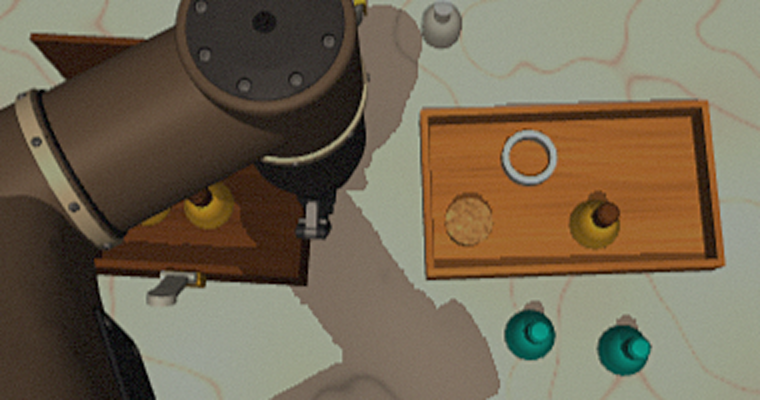

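Two bells stand in the case. B is unmoved in the bin at top crop (597,220). Go to B.

{"op": "step_arm", "data": {
  "rows": [
    [60,-0.027,-0.84,0,0,0,0],
    [60,-0.027,-0.84,0,0,0,0],
    [60,-0.027,-0.84,0,0,0,0],
    [60,-0.027,-0.84,0,0,0,0],
    [60,-0.027,-0.84,0,0,0,0],
    [60,-0.027,-0.84,0,0,0,0],
    [60,0,0,0,0,0,0],
    [60,0,0,0,0,0,0]
  ]
}}

```text
t: 19.9
ee_pos: [0.4977, -0.2355, 0.3807]
orientation: [[-0.998, 0.055, 0.0], [0.055, 0.998, 0.0], [-0.0, 0.0, -1.0]]
wrist_force: [0.5, -0.3, 0.1]
width: 0.0516
```

```bash
python3 - <<'E'
from h import *
c=cam("scene");save(c,"s11.png",(200,60,400,220),4)
print(env.read_state()["ee_pos"])
E
```

```text
[ 0.49783403 -0.23504286  0.38076641]
```

View pics/s11.png

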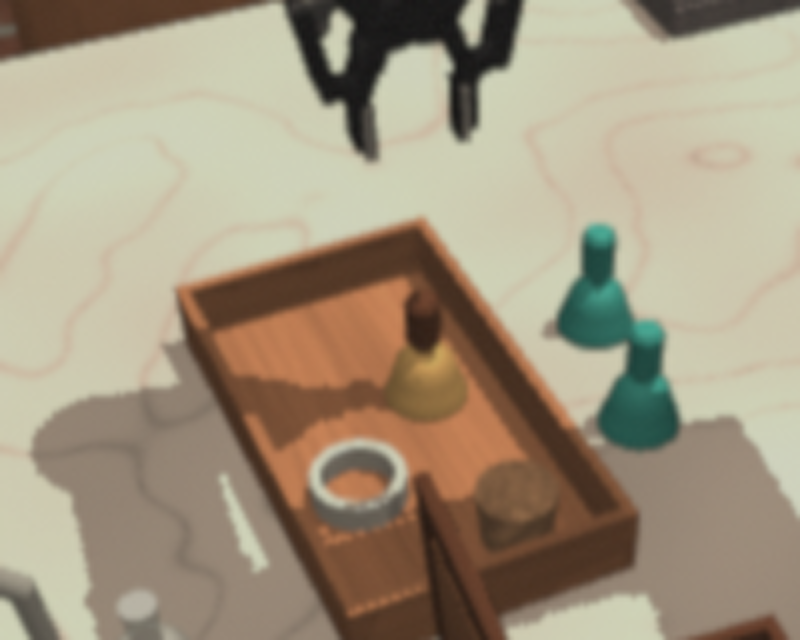

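Unmoved. The y offset to B is -4.8 mm, which is -0.08. z goes from 0.381 to 0.230.

{"op": "step_arm", "data": {
  "rows": [
    [60,-0.01,-0.08,-0.8,0,0,0],
    [60,0,0,-0.8,0,0,0],
    [60,0,0,-0.5,0,0,0],
    [60,0,0,-0.3,0,0,0],
    [60,0,0,-0.12,0,0,0],
    [60,0,0,0,0,0,0]
  ]
}}

```text
t: 20.7
ee_pos: [0.4975, -0.2397, 0.2294]
orientation: [[-0.999, 0.053, -0.0], [0.053, 0.999, -0.0], [0.0, -0.0, -1.0]]
wrist_force: [0.0, -0.7, 0.4]
width: 0.0514
```

{"op": "step_arm", "data": {
  "rows": [
    [0,0,0,0,0,0,0],
    [0,0,0,0,0,0,0],
    [0,0,0,0,0,0,0],
    [0,0,0,0,0,0,0],
    [0,0,0,0,0,0,0]
  ]
}}

```text
t: 21.32
ee_pos: [0.4975, -0.2405, 0.2302]
orientation: [[-0.999, 0.054, 0.002], [0.054, 0.999, -0.0], [-0.002, -0.0, -1.0]]
wrist_force: [-0.9, 2.4, 6.2]
width: 0.0242
```

{"op": "step_arm", "data": {
  "rows": [
    [0,0,0,0.15,0,0,0],
    [0,0,0,0.6,0,0,0],
    [0,0,0,0.8,0,0,0],
    [0,0,0,0.95,0,0,0],
    [0,0,0,0,0,0,0]
  ]
}}

```text
t: 21.95
ee_pos: [0.498, -0.2409, 0.3846]
orientation: [[-0.999, 0.054, 0.009], [0.054, 0.999, -0.002], [-0.009, -0.002, -1.0]]
wrist_force: [0.6, 0.5, -2.5]
width: 0.0242
```

```bash
python3 - <<'E'
from h import *
c=cam("scene");save(c,"s12.png",(200,60,465,365),1.9)
print(env.read_state()["ee_pos"])
E
```

```text
[ 0.49718967 -0.24053551  0.38159072]
```

View pics/s12.png

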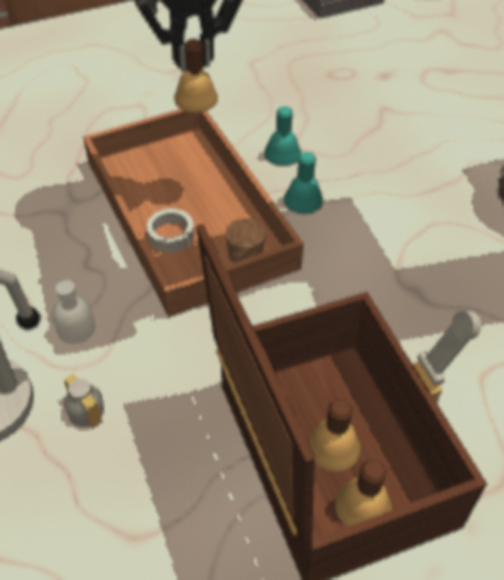

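The third bell is held. Carry it to the last slot.

{"op": "step_arm", "data": {
  "rows": [
    [0,0.044,0.5,0,0,0,0],
    [0,0.044,0.84,0,0,0,0],
    [0,0.044,0.84,0,0,0,0],
    [0,0.044,0.84,0,0,0,0],
    [0,0.044,0.84,0,0,0,0],
    [0,0.044,0.84,0,0,0,0],
    [0,0.044,0.84,0,0,0,0],
    [0,0.044,0.78,0,0,0,0],
    [0,0,0,0,0,0,0],
    [0,0,0,0,0,0,0]
  ]
}}

```text
t: 23.25
ee_pos: [0.5178, 0.1386, 0.3778]
orientation: [[-0.999, 0.054, -0.003], [0.054, 0.999, -0.001], [0.002, -0.001, -1.0]]
wrist_force: [0.6, 0.4, -1.3]
width: 0.024
```

```bash
python3 - <<'E'
from h import *
c=cam("scene");save(c,"s13.png",(235,90,465,365),2.1)
print(env.read_state()["ee_pos"])
E
```

```text
[0.51787301 0.13815483 0.37814149]
```

View pics/s13.png

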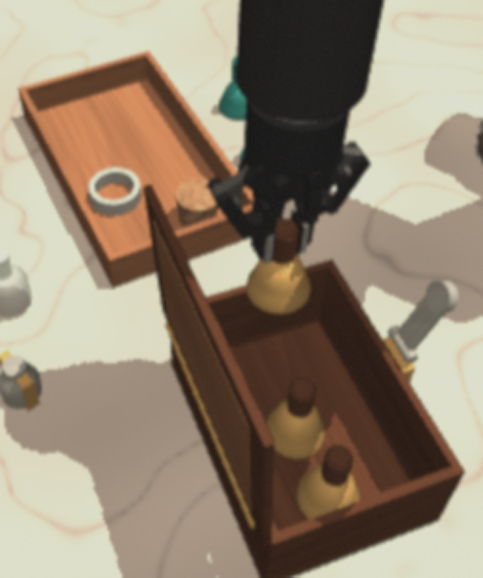

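{"op": "step_arm", "data": {
  "rows": [
    [0,0,0,-0.7,0,0,0],
    [0,0,0,-0.7,0,0,0],
    [0,0,0,-0.5,0,0,0],
    [0,0,0,-0.3,0,0,0],
    [0,0,0,-0.15,0,0,0],
    [0,0,0,-0.06,0,0,0],
    [0,0,0,0,0,0,0],
    [0,0,0,0,0,0,0]
  ]
}}

```text
t: 24.3
ee_pos: [0.5185, 0.1388, 0.2353]
orientation: [[-0.999, 0.054, 0.001], [0.054, 0.999, 0.001], [-0.001, 0.001, -1.0]]
wrist_force: [0.3, -0.1, -0.6]
width: 0.0239
```

{"op": "step_arm", "data": {
  "rows": [
    [0,0,0,-0.025,0,0,0],
    [0,0,0,-0.015,0,0,0],
    [0,0,0,0,0,0,0]
  ]
}}

```text
t: 24.68
ee_pos: [0.5182, 0.1388, 0.2322]
orientation: [[-0.999, 0.054, -0.0], [0.054, 0.999, -0.0], [0.0, -0.0, -1.0]]
wrist_force: [-0.5, -1.5, -2.5]
width: 0.024
```

{"op": "step_arm", "data": {
  "rows": [
    [0,0,0,-0.02,0,0,0],
    [0,0,0,-0.012,0,0,0],
    [0,0,0,0,0,0,0],
    [0,0,0,0,0,0,0]
  ]
}}

```text
t: 25.18
ee_pos: [0.5183, 0.1388, 0.2303]
orientation: [[-0.999, 0.054, -0.0], [0.054, 0.999, -0.0], [0.0, -0.0, -1.0]]
wrist_force: [-0.1, -0.2, -0.8]
width: 0.0242
```

{"op": "step_arm", "data": {
  "rows": [
    [55,0,0,0,0,0,0],
    [55,0,0,0,0,0,0],
    [55,0,0,0,0,0,0],
    [55,0,0,0.2,0,0,0],
    [55,0,0,0.7,0,0,0],
    [55,0,0,0.8,0,0,0],
    [55,0,0,0.8,0,0,0],
    [55,-0.1,-0.8,0.8,0,0,0],
    [55,-0.1,-0.8,0.8,0,0,0],
    [55,-0.1,-0.8,0.5,0,0,0]
  ]
}}

```text
t: 26.42
ee_pos: [0.5005, 0.0014, 0.5018]
orientation: [[-0.999, 0.053, 0.004], [0.053, 0.999, 0.001], [-0.003, 0.001, -1.0]]
wrist_force: [1.2, -0.3, -0.2]
width: 0.047
```

{"op": "step_arm", "data": {
  "rows": [
    [0,0,-0.8,0,0,0,0],
    [0,0,-0.8,0,0,0,0],
    [0,0,0,0,0,0,0]
  ]
}}

```text
t: 26.8
ee_pos: [0.5005, -0.0959, 0.4993]
orientation: [[-0.998, 0.058, 0.001], [0.058, 0.998, -0.0], [-0.001, -0.0, -1.0]]
wrist_force: [0.2, 0.5, 1.1]
width: 0.0001
```

```bash
python3 - <<'E'
from h import *
c=cam("scene");save(c,"s14.png",(205,90,465,365),2.1)
c=cam("top");save(c,"t14.png",(130,110,510,310),2)
s=env.read_state();print(s["ee_pos"],s["joint_pos"])
E
```

```text
[ 0.50087725 -0.0938059   0.49899094] [ 1.15016240e+01  1.86182141e+00 -1.07452045e+01 -1.48064502e-03
 -7.73506558e+01 -1.46859214e+01]
```

View pics/s14.png

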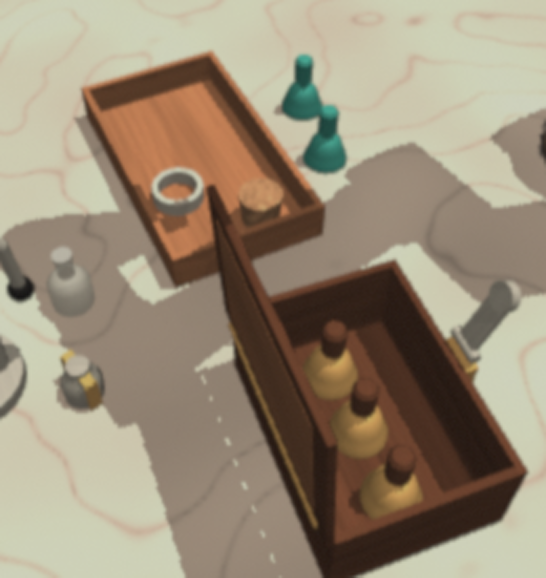

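View pics/t14.png

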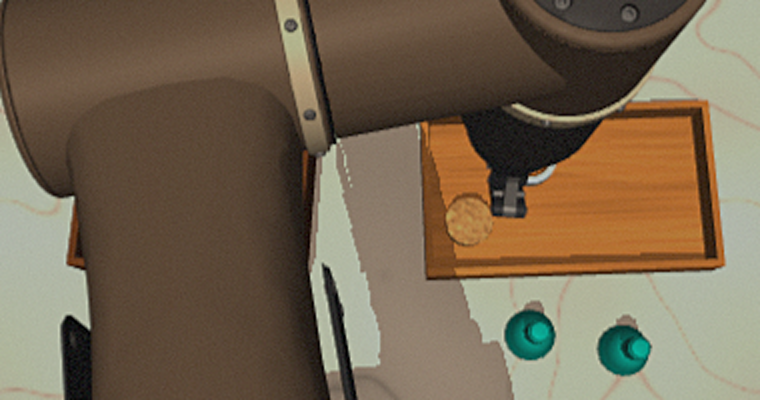

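All three bells stand upright in the case, and the bin holds only the collar and the bung. Next I go over the lid with the jaws shut, turning 90°, to get behind it.

{"op": "step_arm", "data": {
  "rows": [
    [0,0.37,0.57,0,0,0,0.087],
    [0,0.37,0.57,0,0,0,0.087],
    [0,0.37,0.57,0,0,0,0.087],
    [0,0.37,0.57,0,0,0,0.087],
    [0,0.37,0.57,0,0,0,0.087],
    [0,0.37,0.57,0,0,0,0.087],
    [0,0.37,0.57,0,0,0,0.087],
    [0,0.37,0.57,0,0,0,0.087],
    [0,0.37,0.57,0,0,0,0.087],
    [0,0,0,0,0,0,0]
  ]
}}

```text
t: 28.15
ee_pos: [0.7015, 0.2187, 0.4963]
orientation: [[-0.053, -0.999, -0.002], [-0.999, 0.053, -0.001], [0.001, 0.002, -1.0]]
wrist_force: [0.1, -0.2, -0.6]
width: 0.0001
```

```bash
python3 - <<'E'
from h import *
c=cam("scene");save(c,"s15.png")
s=env.read_state();print(s["ee_pos"],s["joint_pos"])
E
```

```text
[0.70096141 0.21731049 0.49704848] [ 3.23715535e+01  2.43310144e+01  1.81419516e+01 -1.12637642e-02
 -8.39199407e+01  5.43943755e+01]
```

View pics/s15.png

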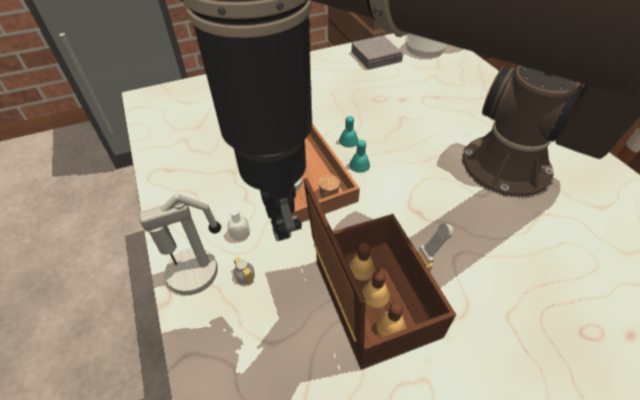

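{"op": "step_arm", "data": {
  "rows": [
    [0,0,0,-0.5,0,0,0],
    [0,0,0,-0.5,0,0,0],
    [0,0,0,-0.25,0,0,0],
    [0,-0.3,0,0,0,0,0],
    [0,-0.3,0,0,0,0,0],
    [0,-0.2,0,0,0,0,0],
    [0,0,0,0,0,0,0]
  ]
}}

```text
t: 29.08
ee_pos: [0.6525, 0.2146, 0.4246]
orientation: [[-0.058, -0.998, 0.001], [-0.998, 0.058, 0.001], [-0.001, -0.001, -1.0]]
wrist_force: [1.1, -0.4, 0.1]
width: -0.0
```

```bash
python3 - <<'E'
from h import *
c=cam("scene");save(c,"s16.png",(165,90,465,365),2)
s=env.read_state();print(s["ee_pos"],s["wrist_force"])
E
```

```text
[0.65294785 0.21459961 0.42432377] [-0.08102368  0.32267075 -0.3356672 ]
```

View pics/s16.png

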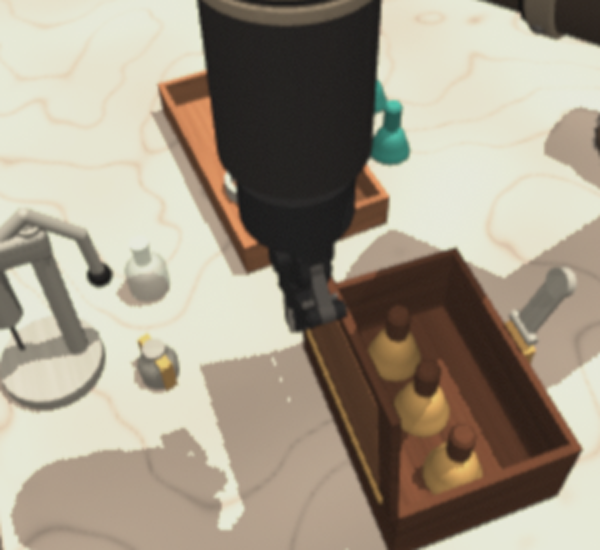

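The fingers are right behind the lid, at about (310,320). Pushing forward along the arc.

{"op": "step_arm", "data": {
  "rows": [
    [0,-0.25,0.01,0,0,0,0],
    [0,-0.25,0.01,0,0,0,0],
    [0,-0.25,0.01,0,0,0,0],
    [0,-0.3,0.01,-0.02,0,0,0],
    [0,-0.3,0.01,-0.08,0,0,0],
    [0,-0.3,0.01,-0.12,0,0,0]
  ]
}}

```text
t: 29.88
ee_pos: [0.5529, 0.2182, 0.4104]
orientation: [[-0.059, -0.998, 0.001], [-0.998, 0.059, 0.001], [-0.001, -0.001, -1.0]]
wrist_force: [2.1, 0.6, 0.5]
width: 0.0001
```

```bash
python3 - <<'E'
from h import *
c=cam("scene");save(c,"s17.png",(165,90,465,365),2)
s=env.read_state();print(s["ee_pos"],s["wrist_force"])
E
```

```text
[0.55094712 0.21788185 0.40942336] [-2.98417151 -1.35313818 -1.54408094]
```

View pics/s17.png

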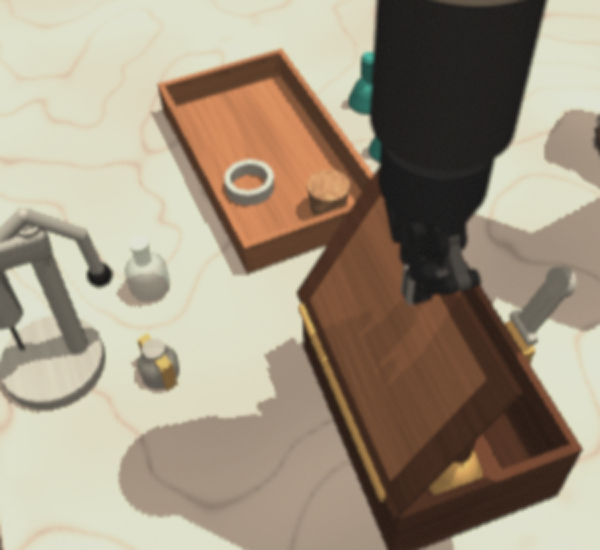

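The lid is at about 60° and following. Continuing down the arc.

{"op": "step_arm", "data": {
  "rows": [
    [0,-0.26,0.01,-0.18,0,0,0],
    [0,-0.26,0.01,-0.18,0,0,0],
    [0,-0.22,0.01,-0.25,0,0,0],
    [0,-0.22,0.01,-0.25,0,0,0],
    [0,-0.14,0.01,-0.29,0,0,0],
    [0,-0.14,0.01,-0.29,0,0,0],
    [0,-0.06,0,-0.29,0,0,0],
    [0,-0.06,0,-0.2,0,0,0],
    [0,0,0,0,0,0,0]
  ]
}}

```text
t: 31.05
ee_pos: [0.4719, 0.2214, 0.2937]
orientation: [[-0.059, -0.998, -0.001], [-0.998, 0.059, -0.001], [0.001, 0.001, -1.0]]
wrist_force: [0.2, 0.3, -0.3]
width: 0.0002
```

```bash
python3 - <<'E'
from h import *
c=cam("scene");save(c,"s18.png",(165,90,465,365),2)
s=env.read_state();print(s["ee_pos"],s["wrist_force"])
E
```

```text
[0.47228219 0.22167307 0.29434463] [ 0.3278898  -0.95654016  0.42688953]
```

View pics/s18.png

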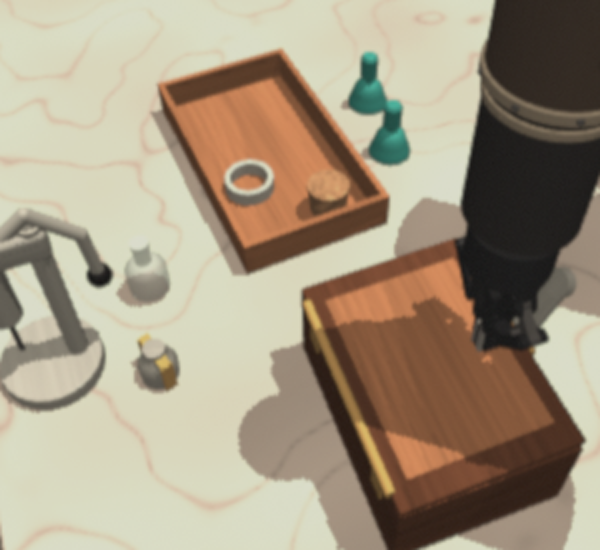

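{"op": "step_arm", "data": {
  "rows": [
    [0,0,0,-0.08,0,0,0],
    [0,0,0,-0.05,0,0,0],
    [0,0,0,-0.03,0,0,0],
    [0,0,0,0,0,0,0]
  ]
}}

```text
t: 31.6
ee_pos: [0.4725, 0.2216, 0.2846]
orientation: [[-0.059, -0.998, -0.0], [-0.998, 0.059, -0.0], [0.0, 0.0, -1.0]]
wrist_force: [-0.0, 0.9, 0.4]
width: -0.0002
```

{"op": "step_arm", "data": {
  "rows": [
    [0,0,0,-0.03,0,0,0],
    [0,0,0,-0.02,0,0,0],
    [0,0,0,0,0,0,0]
  ]
}}

```text
t: 31.98
ee_pos: [0.4724, 0.2216, 0.2842]
orientation: [[-0.058, -0.998, 0.001], [-0.998, 0.058, 0.0], [-0.0, -0.001, -1.0]]
wrist_force: [-9.1, -3.2, 24.8]
width: -0.0002
```

The lid is pressed onto the rim: tip at 0.111 m with 25 N. Lifting and moving in front of the clamp.

{"op": "step_arm", "data": {
  "rows": [
    [0,0,0,0.15,0,0,0],
    [0,0,0,0.6,0,0,0],
    [0,0,0,0.6,0,0,0],
    [0,0,0,0.6,0,0,0],
    [0,-0.45,-0.02,0.1,0,0,0],
    [0,-0.45,-0.02,0,0,0,0],
    [0,-0.45,-0.02,0,0,0,0],
    [0,-0.43,-0.02,0,0,0,0],
    [0,0,0,0,0,0,0]
  ]
}}

```text
t: 33.1
ee_pos: [0.3645, 0.2165, 0.4051]
orientation: [[-0.057, -0.998, 0.0], [-0.998, 0.057, 0.001], [-0.001, -0.0, -1.0]]
wrist_force: [-0.2, 0.9, 1.1]
width: -0.0003
```

```bash
python3 - <<'E'
from h import *
c=cam("scene");save(c,"s19.png",(265,110,525,365),2.2)
t=cam("top");save(t,"t19.png",(130,110,330,310),3)
s=env.read_state();print(s["ee_pos"],s["wrist_force"],s["joint_pos"])
E
```

```text
[0.36568258 0.21703858 0.40506771] [-1.04576248 -0.11613833  0.27973376] [ 5.75037689e+01 -3.97630829e+00 -2.87149285e+01  7.50953017e-03
 -6.52126339e+01  2.91704352e+01]
```

View pics/s19.png

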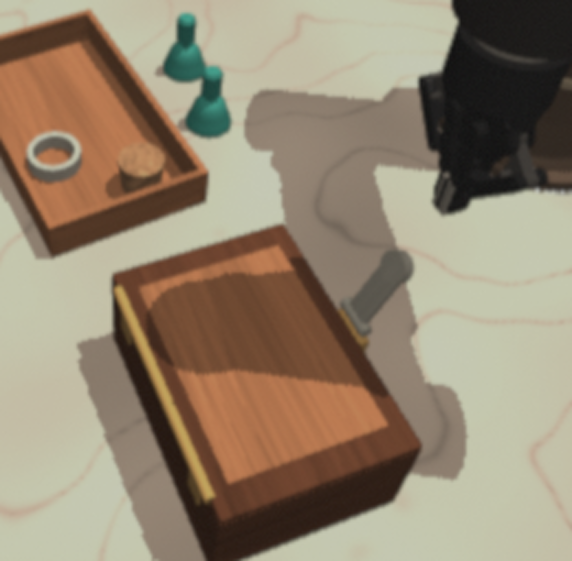

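View pics/t19.png

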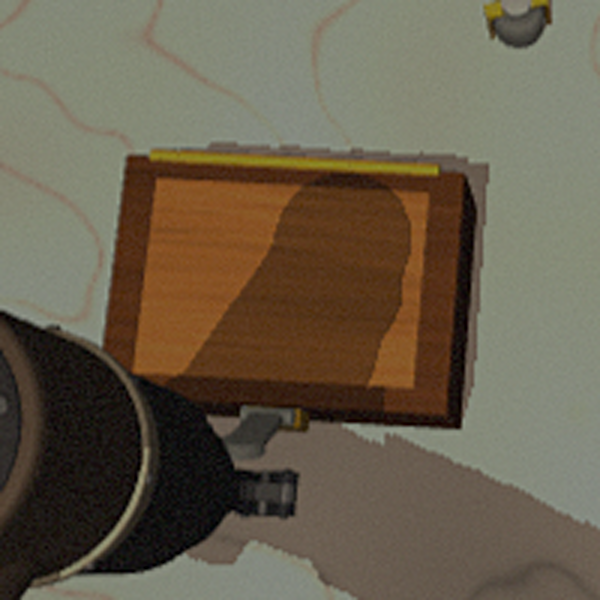

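```bash
python3 - <<'E'
from h import *
t=cam("top");s=cam("scene")
for nm,p in (("tip",(.3657,.217,.232)),("clamptip",(.396,.2202,.178)),("pivot",(.426,.216,.116))):
    a=(proj(t,p)-[130,110])*3; b=(proj(s,p)-[265,110])*2.2
    print(nm,a.round(),b.round())
print(tri(t,(245/3+130,445/3+110),s,(400/2.2+265,262/2.2+110)))
E
```

```text
tip [222. 494.] [445. 205.]
clamptip [240. 451.] [400. 262.]
pivot [269. 414.] [352. 312.]
(array([0.39799047, 0.21890377, 0.17787656]), np.float64(0.005342290926372932))
```

The lid is shut (top crop: brass hinge strip at the back edge) and the clamp still leans forward at (245,440). The finger tip projects where it is seen in the scene view. Lowering in front of the clamp and pushing.

{"op": "step_arm", "data": {
  "rows": [
    [0,0,0,-0.5,0,0,0],
    [0,0,0,-0.5,0,0,0],
    [0,0,0,-0.05,0,0,0],
    [0,0.2,0,0,0,0,0],
    [0,0.2,0,0,0,0,0],
    [0,0.2,0,0,0,0,0],
    [0,0.2,0,0.04,0,0,0],
    [0,0,0,0,0,0,0]
  ]
}}

```text
t: 34.3
ee_pos: [0.4147, 0.2169, 0.3443]
orientation: [[-0.06, -0.998, 0.0], [-0.998, 0.06, -0.0], [-0.0, -0.0, -1.0]]
wrist_force: [-0.9, -0.2, 1.1]
width: -0.0002
```

```bash
python3 - <<'E'
from h import *
c=cam("scene");save(c,"s20.png",(265,110,525,365),2.2)
s=env.read_state();print(s["ee_pos"],s["wrist_force"])
E
```

```text
[0.41415256 0.21681562 0.34411284] [-0.73690442  0.28764405 -0.1898404 ]
```

View pics/s20.png

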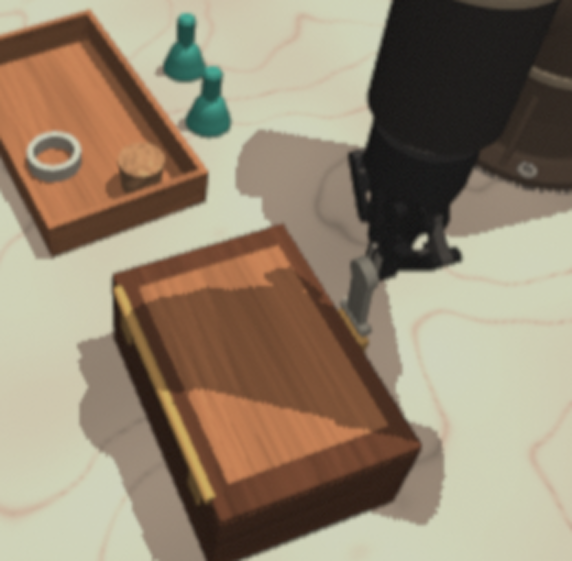

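The clamp is about upright at (365,280). Follow its arc over and down.

{"op": "step_arm", "data": {
  "rows": [
    [0,0.23,0,0,0,0,0],
    [0,0.23,-0.01,-0.02,0,0,0],
    [0,0.2,-0.01,-0.17,0,0,0],
    [0,0.2,-0.01,-0.17,0,0,0],
    [0,0.06,0,-0.14,0,0,0],
    [0,0.06,0,-0.14,0,0,0],
    [0,0.05,0,-0.12,0,0,0],
    [0,0,0,0,0,0,0]
  ]
}}

```text
t: 35.35
ee_pos: [0.4754, 0.2151, 0.2979]
orientation: [[-0.059, -0.998, -0.001], [-0.998, 0.059, -0.001], [0.001, 0.001, -1.0]]
wrist_force: [0.6, -0.8, -0.1]
width: 0.0002
```

```bash
python3 - <<'E'
from h import *
c=cam("scene");save(c,"s21.png",(265,110,525,365),2.2)
s=env.read_state();print(s["ee_pos"],s["wrist_force"])
E
```

```text
[0.47538376 0.21514929 0.29835349] [0.4551485  0.16370948 0.61218348]
```

View pics/s21.png

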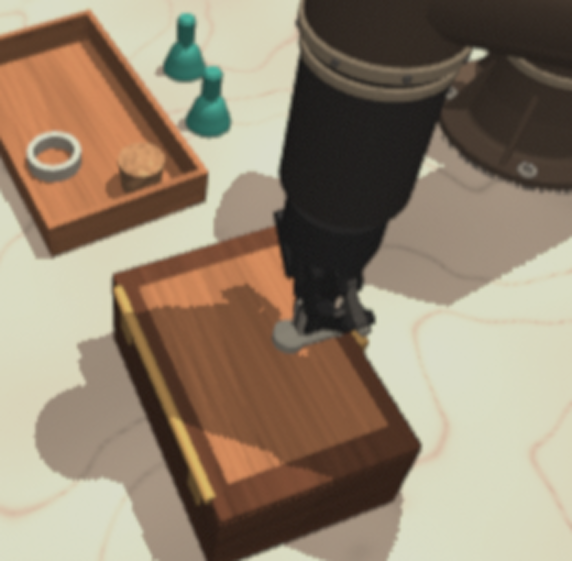

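Nearly flat. Pressing down gently.

{"op": "step_arm", "data": {
  "rows": [
    [0,0,0,-0.05,0,0,0],
    [0,0,0,-0.03,0,0,0],
    [0,0,0,0,0,0,0]
  ]
}}

```text
t: 35.78
ee_pos: [0.4754, 0.2151, 0.2937]
orientation: [[-0.059, -0.998, -0.0], [-0.998, 0.059, 0.0], [-0.0, 0.0, -1.0]]
wrist_force: [0.2, 0.1, 0.2]
width: -0.0003
```

{"op": "step_arm", "data": {
  "rows": [
    [0,0,0,-0.025,0,0,0],
    [0,0,0,0,0,0,0],
    [0,0,0,0,0,0,0]
  ]
}}

```text
t: 36.15
ee_pos: [0.4754, 0.2152, 0.2933]
orientation: [[-0.058, -0.998, 0.001], [-0.998, 0.058, 0.0], [-0.0, -0.001, -1.0]]
wrist_force: [-4.5, 0.1, 10.4]
width: 0.0002
```

Firm contact with the tip at 0.120 m, which is the flat height. Withdrawing.

{"op": "step_arm", "data": {
  "rows": [
    [0,0,0,0.2,0,0,0],
    [0,0,0,0.7,0,0,0],
    [0,0,0,0.8,0,0,0],
    [0,0,0,0.8,0,0,0],
    [0,0,-0.8,0.3,0,0,0],
    [0,0,-0.8,0,0,0,0],
    [0,0,-0.8,0,0,0,0],
    [0,0,-0.8,0,0,0,0],
    [0,0,0,0,0,0,0]
  ]
}}

```text
t: 37.28
ee_pos: [0.4749, 0.0206, 0.461]
orientation: [[-0.062, -0.998, 0.001], [-0.998, 0.062, 0.0], [-0.0, -0.001, -1.0]]
wrist_force: [-0.7, -0.1, -0.2]
width: 0.0
```

```bash
python3 - <<'E'
from h import *
c=cam("scene");save(c,"s22.png",(165,90,465,365),2)
t=cam("top");save(t,"t22.png",(130,90,510,310),2)
s=env.read_state();print(s["ee_pos"],s["wrist_force"],s["t"])
E
```

```text
[0.47536159 0.02265894 0.46072779] [-0.81083192 -0.59228788  1.14940716] 37.375
```

View pics/s22.png

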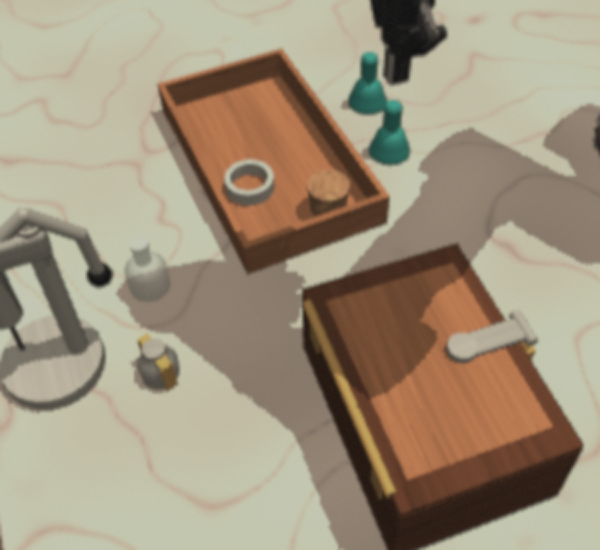

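View pics/t22.png

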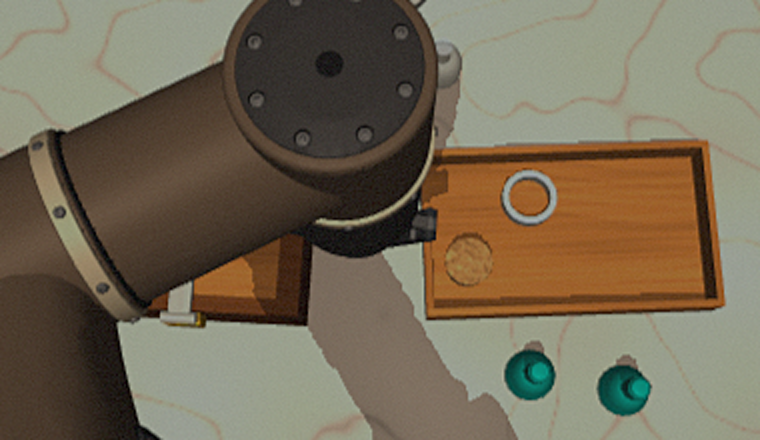

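The lid is shut and the clamp lies flat on it at scene crop (490,340). The collar and bung are in the bin, and the stoppers are untouched. Handing in.

```bash
python3 -c "
from cell import env
print(env.finish_job())"
```

```text
the job is handed in; nothing more can be done
None
```

The job is done and handed in at about 37 s, well inside the 210 s limit; the system reports no verdict. Three bells were present. I stood all three upright on the case floor, shut the lid from behind and pressed it down, then swung the clamp over onto it.

- **Lid:** the last press stopped firmly with the fingertip at 0.111 m, the lid's shut height, at 25 N.
- **Clamp:** it stopped at 0.120 m, its flat height, at about 10 N, and the last scene picture shows it lying flat.
- **Bin and stoppers:** the last scene picture shows the collar and bung in the bin and both back stoppers standing where they were.
- **Bells:** I last saw them upright just before closing the lid, and could not see them after that.

No check failed. I saw no bell being knocked during the run. The lid and clamp angles were judged from contact height and pictures, since no joint reading is available.

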